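Put the drill-press cutters away in reverse order

TASK

Move the four drill-press cutters from the bench rack with the cork pads to the empty white storage rack, one per bay, in the reverse order: the cutter now at the left end of the bench rack goes to the right end of the storage rack, and so on along the row. Set each one down upright in the middle of its bay without dropping or tipping it, let go of all of them, and leave the tape measure, the offcut and the glue bottle where they are.

Things in the scene. Friction and masses are not known exactly. Their poses are not given: they have to be found in the camera images.
- hole_saw: Hole saw standing teeth down: grey painted cup 50 mm in diameter and 38 mm high with a 20 mm boss up to 44 mm, about 0.19 kg. Plain round steel shank on the axis, 10 mm diameter, top 92 mm above the origin: grip it from above, at any yaw. Origin: centre of underside; z up. Starts upright on its cork pad (within 4 mm), any yaw.
- forstner: Forstner bit standing head down: bright steel disc head 36 mm in diameter and 13 mm high, with a short cone up to 25 mm, about 0.13 kg. Plain round steel shank on the axis, 10 mm diameter, top 92 mm above the origin: grip it from above, at any yaw. Origin: centre of underside; z up. Starts upright on its cork pad (within 4 mm), any yaw.
- drum: Sanding drum: brown cylinder 30 mm in diameter, 42 mm high, with a black 23 mm washer on top up to 45 mm, about 0.09 kg. Plain round steel shank on the axis, 10 mm diameter, top 92 mm above the origin: grip it from above, at any yaw. Origin: centre of underside; z up. Starts upright on its cork pad (within 4 mm), any yaw.
- fly_cutter: Fly cutter: dark steel hub 28 mm in diameter, 26 mm high, bright cross bar 56 mm long along x (10 mm wide, 7 to 17 mm up), small tool bit near its +x end, about 0.16 kg. Plain round steel shank on the axis, 10 mm diameter, top 92 mm above the origin: grip it from above, at any yaw. Origin: centre of underside; z up. Starts upright on its cork pad (within 4 mm), any yaw.
- pad_hole_saw: Flat round cork pad, 58 mm in diameter and 3 mm thick, fixed to the floor of the bench rack's bay in which the hole saw stands at the start (it stays there and marks that starting bay). Origin: centre of the underside, 10 mm above the rack's underside.
- pad_forstner: Flat round cork pad, 45 mm in diameter and 3 mm thick, fixed to the floor of the bench rack's bay in which the Forstner bit stands at the start (it stays there and marks that starting bay). Origin: centre of the underside, 10 mm above the rack's underside.
- pad_drum: Flat round cork pad, 38 mm in diameter and 3 mm thick, fixed to the floor of the bench rack's bay in which the sanding drum stands at the start (it stays there and marks that starting bay). Origin: centre of the underside, 10 mm above the rack's underside.
- pad_fly_cutter: Flat round cork pad, 62 mm in diameter and 3 mm thick, fixed to the floor of the bench rack's bay in which the fly cutter stands at the start (it stays there and marks that starting bay). Origin: centre of the underside, 10 mm above the rack's underside.
- bench_rack: Bench rack of mid-brown wood, where the cutters stand at the start, one per bay: 284 x 74 mm (y, x), fixed. A row of four open bays, 66 mm square inside, centred at y = -105, -35, 35, 105 mm; bay floor 10 mm, 4 mm walls 22 mm above the underside. Origin: centre of underside. Its y axis points within 0.12 rad of world y (robot's left). Either the nearer or the farther rack.
- store_rack: Storage rack of white-painted wood, empty at the start, without pads, where the cutters go: 284 x 74 mm (y, x), fixed. A row of four open bays, 66 mm square inside, centred at y = -105, -35, 35, 105 mm; bay floor 10 mm, 4 mm walls 22 mm above the underside. Origin: centre of underside. Its y axis points within 0.12 rad of world y (robot's left). Either the nearer or the farther rack.
- tape_measure: Bystander: red tape measure, 68 by 36 mm, 62 mm high, on the bench to the left of the racks. Origin: centre of the underside. Not to be disturbed.
- offcut: Bystander: pale wooden offcut, 110 by 45 mm, 30 mm high, on the bench to the right of the racks. Origin: centre of the underside. Not to be disturbed.
- glue: Bystander: yellow glue bottle, 64 mm in diameter, 170 mm high, on the bench to the left, at the far end of the racks. Origin: centre of the underside. Not to be disturbed.
Not all that is in view belongs to the job. What is shaped like the hole_saw but blue is not meant.

How it is judged (in metres and radians):
At the end, for the whole second after the job is handed in: Each cutter stands upright (within 0.1 rad) and at rest on the floor of the storage rack's bay that mirrors its starting bay (start bay at rack y = +105 mm goes to y = -105 mm, +35 to -35, -35 to +35, -105 to +105), its axis within 15 mm of the bay's middle along x and along y (((y of pad_hole_saw in the frame of bench_rack between -0.125 and -0.085 m and y of hole_saw in the frame of store_rack between 0.09 and 0.12 m) or (y of pad_hole_saw in the frame of bench_rack between -0.055 and -0.015 m and y of hole_saw in the frame of store_rack between 0.02 and 0.05 m) or (y of pad_hole_saw in the frame of bench_rack between 0.015 and 0.055 m and y of hole_saw in the frame of store_rack between -0.05 and -0.02 m) or (y of pad_hole_saw in the frame of bench_rack between 0.085 and 0.125 m and y of hole_saw in the frame of store_rack between -0.12 and -0.09 m)) and x of hole_saw in the frame of store_rack between -0.015 and 0.015 m and z of hole_saw in the frame of store_rack between 0.005 and 0.015 m and angle between each of hole_saw, forstner, drum, fly_cutter's own z axis and vertical below 0.1 rad and linear speed of each of hole_saw, forstner, drum, fly_cutter below 0.02 m/s and ((y of pad_forstner in the frame of bench_rack between -0.125 and -0.085 m and y of forstner in the frame of store_rack between 0.09 and 0.12 m) or (y of pad_forstner in the frame of bench_rack between -0.055 and -0.015 m and y of forstner in the frame of store_rack between 0.02 and 0.05 m) or (y of pad_forstner in the frame of bench_rack between 0.015 and 0.055 m and y of forstner in the frame of store_rack between -0.05 and -0.02 m) or (y of pad_forstner in the frame of bench_rack between 0.085 and 0.125 m and y of forstner in the frame of store_rack between -0.12 and -0.09 m)) and x of forstner in the frame of store_rack between -0.015 and 0.015 m and z of forstner in the frame of store_rack between 0.005 and 0.015 m and ((y of pad_drum in the frame of bench_rack between -0.125 and -0.085 m and y of drum in the frame of store_rack between 0.09 and 0.12 m) or (y of pad_drum in the frame of bench_rack between -0.055 and -0.015 m and y of drum in the frame of store_rack between 0.02 and 0.05 m) or (y of pad_drum in the frame of bench_rack between 0.015 and 0.055 m and y of drum in the frame of store_rack between -0.05 and -0.02 m) or (y of pad_drum in the frame of bench_rack between 0.085 and 0.125 m and y of drum in the frame of store_rack between -0.12 and -0.09 m)) and x of drum in the frame of store_rack between -0.015 and 0.015 m and z of drum in the frame of store_rack between 0.005 and 0.015 m and ((y of pad_fly_cutter in the frame of bench_rack between -0.125 and -0.085 m and y of fly_cutter in the frame of store_rack between 0.09 and 0.12 m) or (y of pad_fly_cutter in the frame of bench_rack between -0.055 and -0.015 m and y of fly_cutter in the frame of store_rack between 0.02 and 0.05 m) or (y of pad_fly_cutter in the frame of bench_rack between 0.015 and 0.055 m and y of fly_cutter in the frame of store_rack between -0.05 and -0.02 m) or (y of pad_fly_cutter in the frame of bench_rack between 0.085 and 0.125 m and y of fly_cutter in the frame of store_rack between -0.12 and -0.09 m)) and x of fly_cutter in the frame of store_rack between -0.015 and 0.015 m and z of fly_cutter in the frame of store_rack between 0.005 and 0.015 m); the robot touches nothing.
It fails at once if a cutter is tipped by more than 0.6 rad (angle between any of hole_saw, forstner, drum, fly_cutter's own z axis and vertical above 0.6 rad).
It fails at once if a cutter is dropped: let go with its underside more than 50 mm above the bench ((height (world z) of hole_saw above 0.05 m and contact force between hole_saw and the fingers below 0.05 N) or (height (world z) of forstner above 0.05 m and contact force between forstner and the fingers below 0.05 N) or (height (world z) of drum above 0.05 m and contact force between drum and the fingers below 0.05 N) or (height (world z) of fly_cutter above 0.05 m and contact force between fly_cutter and the fingers below 0.05 N)).
It fails at once if the tape measure, the offcut or the glue bottle is moved more than 20 mm (distance of any of tape_measure, offcut, glue from where it was at the start of the episode above 0.02 m).
It also fails if it takes over 90 s, if anything falls off the work surface, if the arm or the gripper's body presses on something with over 40 N, if the wrist force passes 120 N, or if a joint passes its speed limit or range.

ROBOT

A 7-joint arm with a two-finger parallel gripper is mounted at the origin on the work surface. World frame = base frame: x ahead of the robot, y to its left, z up, the work surface at z = 0. Lengths are in mm, angles in rad, forces in N, time in s.
With the tool pointing down it reaches from about 400 to 875 mm from the base axis. Payload 6.5 kg.
Tool frame: the origin (TCP) lies midway between the tips of the shut fingers; the grasp point (between the pads) lies 19 mm behind it; z points along the fingers, y is the line along which they close (so a half turn about z gives the same grasp; the last joint's range is limited). The gripper opens to 85 mm and grips with 20 to 120 N. Pads are 22 mm wide; open, the fingers measure 114 mm over their backs; the gripper's body (76 mm by 85 mm) begins 54 mm behind the grasp point. The pads swing forward as they close: fully open they stand 13 mm farther back than shut.
Start: joints at [1.134, 0.536, -0.004, 1.538, 0.003, 1.067, -0.071], TCP at [235.53, -605.818, 231.29] pointing down, gripper open.
Joint ranges: [-2.7, 2.7], [-0.37, 2.16], [-1.27, 1.26], [0.24, 2.4], [-1.31, 4.45], [0.19, 1.91], [-2.76, 2.76]. Speed limits (rad/s): [2.39, 2.39, 3.14, 3.14, 3.14, 3.14, 3.14].

INTERFACE

Orientations are given as a 3x3 rotation matrix whose columns are the frame's x, y, z axes.
In Python, from plant import arm gives the robot as it stands.
- The arm moves only by the tool jog_arm, never from a script. Its argument "motion" is a list that holds one entry, the list of rows, each a list of 5 numbers: the finger opening in mm, from 0 to 85.4, then the shift along the tool's x, y, z each as a share of 0.1 m, from -1 to 1, then the turn about the tool's z as a share of 30 degrees, from -1 to 1. In form: [[[gripper, tx, ty, tz, twist], ...]]. A call has 1 to 8 rows; each row is the pose to reach, as a shift and turn from the pose commanded when the call began, along the tool's axes at that moment; what a row does not reach only later rows make up. A row lasts 1/8 s, in which the tool goes at most 62.5 mm and 10.7 degrees, less where a joint would pass 70% of its speed; a pose out of reach is approached as far as the arm can. A call with a number of a shift or a turn outside -1 to 1 is refused whole. A call with a gripper value outside its range is refused whole. The fingers move at their own pace and stop on an object; "grip_force" is the grip in N (left out, the last holds). Time passes only in rows, so rows that repeat a pose let the fingers close. It gives the time, the measured TCP pose, the force, the opening and the grip force at its end, in the units of the state.
- arm.read_state(): the state, without advancing time (a new reading comes with each control period).
- arm.read_camera(name): name is "scene" or "top"; returns a dict with "pixels" (420x560x3 uint8, blue, green, red), "mtx" (3x3 intrinsics, pixels), "dist_coeffs" ([k1, k2, p1, p2, k3] as OpenCV has them; the pictures are not rectified), "rvec" (rotation vector, rad) and "tvec" (3), from world to camera coordinates, as OpenCV has them. Camera axes: x right, y down, z forward; pixel columns grow to the right and rows downward; lengths in mm; the calibration is good to about 2 mm. A picture is of the moment at which its call begins. There is no depth.
- arm.close_job(): hands the job in; it is judged then, once.
The state is a dict: "t": time; "joint_positions": joint angles; "joint_vel": joint speeds; "joint_torque": joint torques, N m; "ee_pos": TCP position; "eef_rot": TCP orientation; "contact_force": force on the tool from outside, world axes, zero at the start; "wrist_torque": the same for the moment, N m; "grip_width": opening from 0.0 (shut) to 1.0 (fully open); "gripper_force": force on a finger pad.
Only numpy, scipy, OpenCV 4.12 (cv2) and the standard library are available. Lean on these libraries where they do the work, as an engineer would, in place of code of your own. Each camera call takes 0.05 s, during which the arm holds its last target. There are 200 camera calls.

## Working session

There is one attempt and no reset: what is moved stays moved. The work goes in short steps, Python scripts to look and compute and a tool call to move; the robot and the scene stay as the last step left them, time stands still between calls to the robot, and variables do not carry over. Pictures are saved under pics/ and viewed, at most 14 in all, crops included, and the job is handed in when it is done.

Besides the shell and the picture viewer there is one more tool, called after "Request:" by a JSON object that holds its "op" and its "data", one argument or row to a line. jog_arm: Moves the arm, as the interface text tells. Shift numbers are shares of 0.1 m and turn numbers shares of 30 degrees, none past 1 either way. Its arguments: {"type":"object","properties":{"motion":{"type":"array","items":{"type":"array","items":{"type":"array","items":{"type":"number"}}}},"grip_force":{"type":"number"}},"required":["motion"]}

```bash
mkdir -p pics; ls; python3 - <<'E'
from plant import arm
import cv2,numpy as np
for n in("scene","top"):
    c=arm.read_camera(n); cv2.imwrite(f"pics/{n}0.png",c["pixels"]); np.savez(f"{n}.npz",**c)
    R=cv2.Rodrigues(np.array(c["rvec"],float))[0]; print(n,(-R.T@np.array(c["tvec"]).reshape(3)).round())
s=arm.read_state();print(s["t"],np.round(s["ee_pos"],1),np.round(s["eef_rot"],3))
E
```

```text
pics
scene [ 881. -345.  863.]
top [ 357.    5. 1004.]
0.1 [ 235.3 -605.3  230.5] [[ 0.932  0.362 -0.001]
 [ 0.362 -0.932  0.001]
 [-0.    -0.001 -1.   ]]
```

View pics/scene0.png

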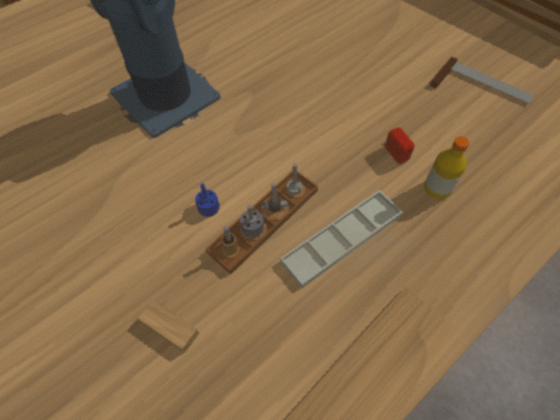

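View pics/top0.png

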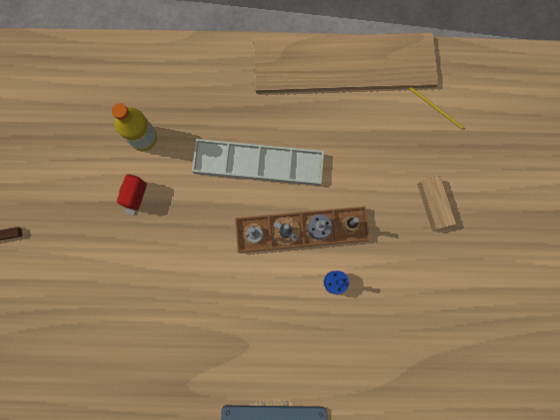

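The top view shows the bench rack (near) at about (303,229) and the white rack (far) at (258,161). The cutters from left to right are Forstner, fly cutter, hole saw and drum. A blue decoy stands at (336,282).

```bash
python3 - <<'E'
import cv2,numpy as np
for n,(x,y,w,h) in dict(top=(180,130,200,130),scene=(200,150,210,140)).items():
    p=np.load(n+".npz")["pixels"][y:y+h,x:x+w]; f=4 if n=="top" else 3.8
    p=cv2.resize(p,None,fx=f,fy=f,interpolation=cv2.INTER_CUBIC)
    k=20
    for i in range(0,w,k): cv2.putText(p,str(x+i),(int(i*f),8),0,.3,(0,0,255)); cv2.line(p,(int(i*f),10),(int(i*f),16),(0,0,255))
    for i in range(k,h,k): cv2.putText(p,str(y+i),(0,int(i*f)+3),0,.3,(0,0,255))
    cv2.imwrite(f"pics/{n}_crop.png",p)
E
```

```text
(no output)
```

View pics/top_crop.png

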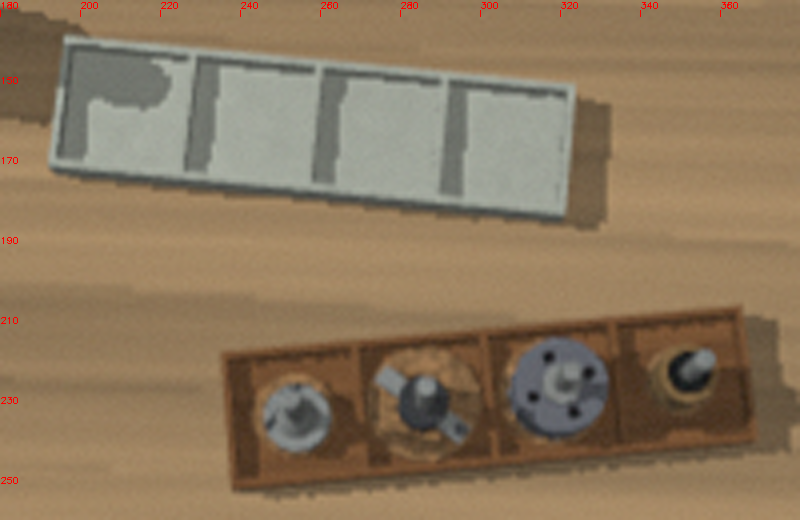

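View pics/scene_crop.png

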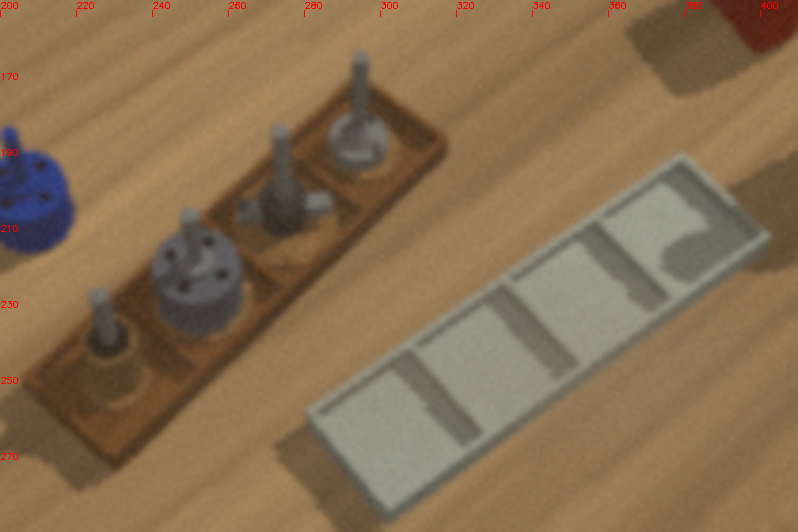

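The crops show the shank tops. In the top crop they are forstner (292,398), fly (427,384), hole saw (574,369) and drum (710,356). In the scene crop they are (360,58), (281,131), (190,215) and (98,295). The rack corners are clear too, so I'm triangulating.

```bash
cat > tri.py <<'E'
import cv2,numpy as np
from scipy.optimize import least_squares
C={n:dict(np.load(n+".npz")) for n in("top","scene")}
def proj(n,P):
    c=C[n]; return cv2.projectPoints(np.array(P,float).reshape(-1,1,3),c["rvec"],c["tvec"],c["mtx"],c["dist_coeffs"])[0][:,0]
def tri(t,s):
    f=lambda P:np.r_[proj("top",P)[0]-t,proj("scene",P)[0]-s]
    r=least_squares(f,[550,0,50]); return r.x,np.sqrt((r.fun**2).mean())
def fitrack(t,s,z=None):
    def cor(p):
        L=np.array([[37,142],[37,-142],[-37,-142],[-37,142]]); c,sn=np.cos(p[2]),np.sin(p[2])
        xy=L@np.array([[c,sn],[-sn,c]])+p[:2]; return np.c_[xy,np.full(4,p[3])]
    f=lambda p:np.r_[(proj("top",cor(p))-t).ravel(),(proj("scene",cor(p))-s).ravel()]
    r=least_squares(f,[600,0,0,22]); return r.x,np.abs(r.fun).max()
def bay(p,y,x=0): 
    c,s=np.cos(p[2]),np.sin(p[2]); return np.array([p[0]+x*c-y*s,p[1]+x*s+y*c])
E
python3 - <<'E'
from tri import *
np.set_printoptions(precision=3,suppress=True)
T=lambda a:np.array(a)/4+[180,130]-.375; S=lambda a:np.array(a)/3.8+[200,150]-.37
for n,t,s in [("forst",(292,398),(360,58)),("fly",(427,384),(281,131)),("hole",(574,369),(190,215)),("drum",(710,356),(98,295))]:
    print(n,*tri(T(t),S(s)))
p,e=fitrack(T([(64,38),(575,86),(565,213),(51,168)]),S([(770,236),(388,516),(306,410),(683,155)]));print("store",p,e)
for y in(105,35,-35,-105):print(bay(p,y))
q,e=fitrack(T([(221,353),(741,308),(755,440),(234,490)]),S([(447,145),(116,467),(23,380),(362,80)]));print("bench",q,e)
for y in(105,35,-35,-105):print(bay(q,y))
np.savez("fit.npz",store=p,bench=q)
E
```

```text
forst [465.255  48.962 101.719] 0.31431015115395655
fly [473.467 -17.342 101.937] 0.35978443788409886
hole [482.395 -89.632 102.472] 0.4908646107633471
drum [ 489.787 -156.703  104.972] 0.5088111972094181
store [627.525  45.401  -0.076  16.224] 0.991510267653382
[635.473 150.1  ]
[630.175  80.301]
[624.876  10.502]
[619.578 -59.298]
bench [479.018 -53.136   0.108   9.77 ] 1.514797995921242
[467.687  51.251]
[475.241 -18.34 ]
[482.794 -87.931]
[ 490.348 -157.523]
```

Request:
{"op": "jog_arm", "data": {
  "motion": [
    [[30, 0.33, -0.3, 0, 0.35], [30, 0.66, -0.6, 0, 0.707], [30, 0.66, -0.6, 0, 0.707]]
  ],
  "grip_force": 50
}}

```text
t: 0.48
ee_pos: [278.1, -522.3, 230.9]
eef_rot: [[1.0, 0.005, 0.001], [0.005, -1.0, 0.003], [0.001, -0.003, -1.0]]
contact_force: [0.3, 0.4, -0.2]
grip_width: 0.382
gripper_force: 0.0
```

```bash
python3 - <<'E'
from plant import arm
from tri import *
np.set_printoptions(precision=3,suppress=True)
T=lambda a:np.array(a)/4+[180,130]-.375; S=lambda a:np.array(a)/3.8+[200,150]-.37
t=T([(64,38),(575,86),(565,213),(51,168)]);s=S([(770,236),(388,516),(306,410),(683,155)])
def cor(p):
    L=np.array([[37,142],[37,-142],[-37,-142],[-37,142]]); c,sn=np.cos(p[2]),np.sin(p[2])
    return np.c_[L@np.array([[c,sn],[-sn,c]])+p[:2],np.full(4,22.)]
r=least_squares(lambda p:np.r_[(proj("top",cor(p))-t).ravel(),(proj("scene",cor(p))-s).ravel()],[600,0,0])
print(r.x,r.fun.reshape(8,2))
for y in(105,35,-35,-105):print(bay(r.x,y))
s=arm.read_state();print(s["t"],s["ee_pos"],s["eef_rot"],s["grip_width"])
E
```

```text
[627.545  44.211  -0.075] [[ 0.182 -1.215]
 [ 0.26  -1.442]
 [ 0.19  -0.625]
 [-0.652 -1.32 ]
 [-0.604 -0.641]
 [-0.52  -1.343]
 [-0.907 -0.036]
 [-0.936 -1.368]]
[635.388 148.917]
[630.159  79.113]
[624.931   9.308]
[619.703 -60.496]
0.475 [ 278.091 -522.346  230.877] [[ 1.     0.005  0.001]
 [ 0.005 -1.     0.003]
 [ 0.001 -0.003 -1.   ]] 0.3818036083689514
```

Request:
{"op": "jog_arm", "data": {
  "motion": [
    [[30, 0.27, -0.46, 0, 0], [30, 0.53, -0.92, 0, 0]]
  ]
}}

```text
t: 0.72
ee_pos: [328.1, -433.7, 231.1]
eef_rot: [[1.0, 0.0, -0.0], [0.0, -1.0, -0.0], [-0.0, 0.0, -1.0]]
contact_force: [1.2, -0.5, 0.0]
grip_width: 0.351
gripper_force: 0.0
```

Request:
{"op": "jog_arm", "data": {
  "motion": [
    [[30, 0.27, -0.46, 0, 0], [30, 0.53, -0.92, 0, 0]]
  ]
}}

```text
t: 0.98
ee_pos: [381.6, -341.2, 231.2]
eef_rot: [[1.0, 0.001, -0.0], [0.001, -1.0, -0.0], [-0.0, 0.0, -1.0]]
contact_force: [0.4, 0.1, 0.3]
grip_width: 0.353
gripper_force: 0.0
```

Request:
{"op": "jog_arm", "data": {
  "motion": [
    [[30, 0.27, -0.46, 0.2, 0], [30, 0.53, -0.92, 0.4, 0]]
  ]
}}

```text
t: 1.23
ee_pos: [435.0, -249.4, 191.0]
eef_rot: [[1.0, 0.001, 0.001], [0.001, -1.0, -0.001], [0.001, 0.001, -1.0]]
contact_force: [1.1, -1.2, 0.4]
grip_width: 0.351
gripper_force: 0.0
```

Request:
{"op": "jog_arm", "data": {
  "motion": [
    [[30, 0.27, -0.46, 0.2, 0], [30, 0.53, -0.9, 0.4, 0], [30, 0.53, -0.9, 0.4, 0], [30, 0.53, -0.9, 0.4, 0]]
  ]
}}

```text
t: 1.72
ee_pos: [486.7, -161.2, 151.2]
eef_rot: [[1.0, 0.0, -0.001], [0.0, -1.0, -0.001], [-0.001, 0.001, -1.0]]
contact_force: [-0.3, -0.8, -0.7]
grip_width: 0.348
gripper_force: 0.0
```

Request:
{"op": "jog_arm", "data": {
  "motion": [
    [[30, 0.03, -0.04, 0.2, 0], [30, 0.03, -0.04, 0.4, 0], [30, 0.03, -0.04, 0.6, 0], [30, 0.03, -0.04, 0.79, 0], [30, 0.03, -0.04, 0.79, 0]]
  ]
}}

```text
t: 2.35
ee_pos: [488.6, -157.8, 71.7]
eef_rot: [[1.0, -0.002, -0.002], [-0.002, -1.0, -0.001], [-0.002, 0.001, -1.0]]
contact_force: [0.3, 0.3, 0.6]
grip_width: 0.353
gripper_force: 0.0
```

```bash
cat > look.py <<'E'
import sys,cv2,numpy as np
from plant import arm
tag=sys.argv[1]; out=[]
for n,(x,y,w,h) in dict(scene=(190,120,220,170),top=(180,130,200,130)).items():
    c=arm.read_camera(n); np.savez(f"{n}_{tag}.npz",**c)
    out.append(cv2.resize(c["pixels"][y:y+h,x:x+w],(400,int(400*h/w)),interpolation=cv2.INTER_CUBIC))
H=max(o.shape[0] for o in out)
cv2.imwrite(f"pics/{tag}.png",np.hstack([cv2.copyMakeBorder(o,0,H-o.shape[0],0,0,0) for o in out]))
E
python3 look.py g1
```

```text
(no output)
```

View pics/g1.png

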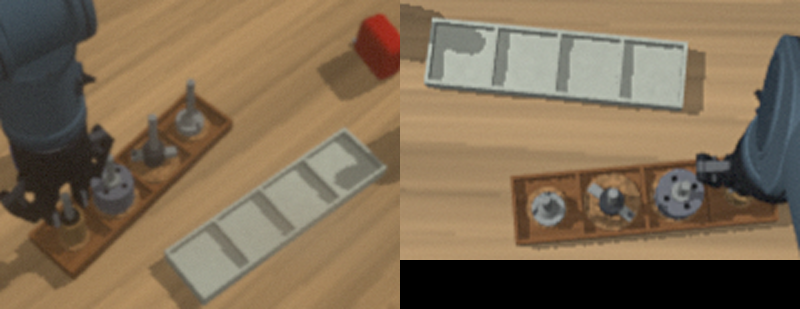

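The left panel shows the drum shank at (68,205), standing between the two fingertips at about (57,215) and (83,215), clear of the hole saw. Now I close the gripper.

Request:
{"op": "jog_arm", "data": {
  "motion": [
    [[0, 0, 0, 0, 0], [0, 0, 0, 0, 0], [0, 0, 0, 0, 0], [0, 0, 0, 0, 0], [0, 0, 0, 0, 0], [0, 0, 0, 0, 0]]
  ]
}}

```text
t: 3.2
ee_pos: [490.7, -156.4, 73.1]
eef_rot: [[1.0, 0.0, 0.001], [0.0, -1.0, -0.001], [0.001, 0.001, -1.0]]
contact_force: [-0.8, -1.0, 6.2]
grip_width: 0.102
gripper_force: 49.0
```

Request:
{"op": "jog_arm", "data": {
  "motion": [
    [[0, 0, 0, -0.1, 0], [0, 0, 0, -0.3, 0], [0, 0, 0, -0.6, 0], [0, 0, 0, -0.85, 0], [0, 0, 0, -1, 0], [0, 0, 0, -1, 0]]
  ]
}}

```text
t: 3.95
ee_pos: [490.7, -155.9, 173.2]
eef_rot: [[1.0, 0.001, 0.002], [0.001, -1.0, -0.0], [0.002, 0.0, -1.0]]
contact_force: [0.1, -0.7, -0.8]
grip_width: 0.099
gripper_force: 48.7
```

Request:
{"op": "jog_arm", "data": {
  "motion": [
    [[0, 0.25, 0, 0, 0], [0, 0.55, 0, 0, 0], [0, 0.8, -0.15, 0, 0], [0, 0.95, -0.4, 0, 0], [0, 1, -0.65, 0, 0]]
  ]
}}

```text
t: 4.58
ee_pos: [590.0, -89.7, 170.6]
eef_rot: [[1.0, 0.001, -0.002], [0.001, -1.0, 0.001], [-0.002, -0.001, -1.0]]
contact_force: [-0.0, -0.1, -0.3]
grip_width: 0.099
gripper_force: 48.7
```

Request:
{"op": "jog_arm", "data": {
  "motion": [
    [[0, 0.12, -0.28, 0, 0], [0, 0.24, -0.56, 0, 0], [0, 0.35, -0.8, 0, 0], [0, 0.45, -1, 0, 0]]
  ]
}}

```text
t: 5.08
ee_pos: [634.5, 10.5, 170.9]
eef_rot: [[1.0, 0.001, -0.002], [0.001, -1.0, 0.0], [-0.002, -0.0, -1.0]]
contact_force: [-0.7, -0.8, -1.7]
grip_width: 0.098
gripper_force: 48.7
```

Request:
{"op": "jog_arm", "data": {
  "motion": [
    [[0, 0, -0.28, 0, 0], [0, 0, -0.56, 0, 0], [0, 0, -0.8, 0, 0], [0, 0, -1, 0, 0]]
  ]
}}

```text
t: 5.58
ee_pos: [634.5, 110.3, 171.5]
eef_rot: [[1.0, 0.001, -0.001], [0.001, -1.0, -0.0], [-0.001, 0.0, -1.0]]
contact_force: [0.7, -0.1, -1.6]
grip_width: 0.096
gripper_force: 48.7
```

Request:
{"op": "jog_arm", "data": {
  "motion": [
    [[0, 0, -0.2, 0, 0], [0, 0, -0.35, 0.2, 0], [0, 0, -0.41, 0.4, 0], [0, 0, -0.41, 0.6, 0], [0, 0, -0.41, 0.7, 0], [0, 0, -0.41, 0.7, 0]]
  ]
}}

```text
t: 6.32
ee_pos: [634.4, 149.1, 101.1]
eef_rot: [[1.0, -0.0, -0.002], [-0.0, -1.0, -0.001], [-0.002, 0.001, -1.0]]
contact_force: [0.0, 0.1, -0.9]
grip_width: 0.095
gripper_force: 48.7
```

```bash
python3 look.py p1
```

```text
(no output)
```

View pics/p1.png

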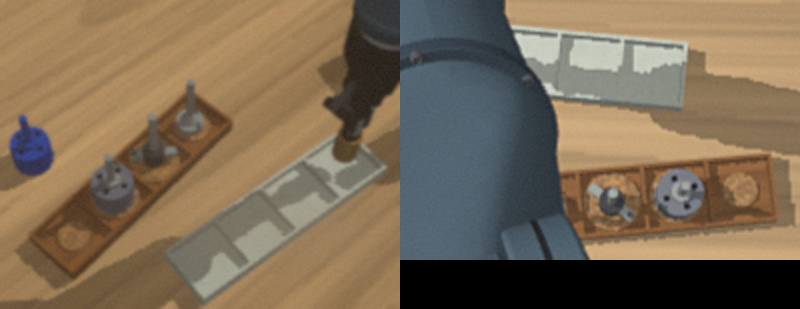

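The drum hangs upright over the leftmost storage bay at left panel (345,150), and the rest is undisturbed. I'm lowering it.

Request:
{"op": "jog_arm", "data": {
  "motion": [
    [[0, 0, 0, 0.12, 0], [0, 0, 0, 0.22, 0], [0, 0, 0, 0.27, 0], [0, 0, 0, 0.29, 0], [0, 0, 0, 0.3, 0], [0, 0, 0, 0.305, 0], [0, 0, 0, 0.305, 0]]
  ]
}}

```text
t: 7.3
ee_pos: [635.0, 150.3, 72.0]
eef_rot: [[1.0, 0.001, 0.0], [0.001, -1.0, 0.0], [0.0, -0.0, -1.0]]
contact_force: [-0.6, 1.0, -0.5]
grip_width: 0.099
gripper_force: 48.7
```

Not quite touching yet, so I ease down.

Request:
{"op": "jog_arm", "data": {
  "motion": [
    [[0, 0, 0, 0.01, 0], [0, 0, 0, 0.015, 0], [0, 0, 0, 0.02, 0], [0, 0, 0, 0.02, 0]]
  ]
}}

```text
t: 7.8
ee_pos: [635.0, 150.3, 70.3]
eef_rot: [[1.0, 0.001, 0.0], [0.001, -1.0, 0.0], [0.0, -0.0, -1.0]]
contact_force: [-1.4, -0.3, 4.8]
grip_width: 0.097
gripper_force: 49.1
```

Floor contact. Release and rise.

Request:
{"op": "jog_arm", "data": {
  "motion": [
    [[30, 0, 0, 0, 0], [30, 0, 0, 0, 0], [30, 0, 0, 0, 0], [30, 0, 0, 0, 0], [30, 0, 0, -0.2, 0], [30, 0, 0, -0.6, 0], [30, 0, 0, -1, 0], [30, 0, 0, -1, 0]]
  ]
}}

```text
t: 8.8
ee_pos: [637.8, 151.1, 175.2]
eef_rot: [[1.0, 0.0, 0.008], [0.0, -1.0, 0.002], [0.008, -0.002, -1.0]]
contact_force: [0.3, -0.7, -0.7]
grip_width: 0.355
gripper_force: 0.0
```

Request:
{"op": "jog_arm", "data": {
  "motion": [
    [[30, -0.25, 0.4, 0, 0], [30, -0.5, 0.8, 0, 0]]
  ]
}}

```text
t: 9.05
ee_pos: [584.0, 69.5, 169.9]
eef_rot: [[1.0, 0.002, -0.0], [0.002, -1.0, -0.0], [-0.0, 0.0, -1.0]]
contact_force: [-0.3, -1.1, -0.2]
grip_width: 0.352
gripper_force: 0.0
```

Request:
{"op": "jog_arm", "data": {
  "motion": [
    [[30, -0.25, 0.4, 0, 0], [30, -0.5, 0.8, 0, 0]]
  ]
}}

```text
t: 9.3
ee_pos: [533.8, -11.1, 170.0]
eef_rot: [[1.0, 0.001, -0.0], [0.001, -1.0, -0.0], [-0.0, 0.0, -1.0]]
contact_force: [0.1, 0.3, -0.3]
grip_width: 0.352
gripper_force: 0.0
```

Request:
{"op": "jog_arm", "data": {
  "motion": [
    [[30, -0.25, 0.4, 0, 0], [30, -0.5, 0.8, 0, 0], [30, -0.5, 0.8, 0.1, 0], [30, -0.5, 0.8, 0.2, 0], [30, -0.5, 0.8, 0.2, 0]]
  ]
}}

```text
t: 9.93
ee_pos: [484.9, -88.4, 148.9]
eef_rot: [[1.0, 0.003, -0.002], [0.003, -1.0, 0.001], [-0.002, -0.001, -1.0]]
contact_force: [0.1, -0.4, 0.2]
grip_width: 0.348
gripper_force: 0.0
```

```bash
python3 look.py g2
```

```text
(no output)
```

View pics/g2.png

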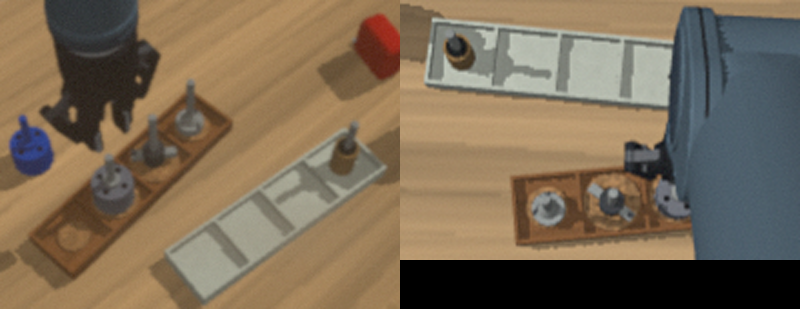

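The drum stands upright in the left storage bay at left panel (345,158). The gripper is centred over the hole saw at (110,165). I'm descending and gripping.

Request:
{"op": "jog_arm", "data": {
  "motion": [
    [[30, -0.02, 0.01, 0.25, 0], [30, -0.02, 0.01, 0.5, 0], [30, -0.02, 0.01, 0.7, 0], [30, -0.02, 0.01, 0.78, 0], [30, -0.02, 0.01, 0.78, 0], [0, -0.02, 0.01, 0.78, 0], [0, -0.02, 0.01, 0.78, 0], [0, -0.02, 0.01, 0.78, 0]]
  ]
}}

```text
t: 11.02
ee_pos: [483.4, -90.9, 72.3]
eef_rot: [[1.0, 0.001, 0.001], [0.001, -1.0, -0.0], [0.001, 0.0, -1.0]]
contact_force: [-0.7, -0.3, 2.5]
grip_width: 0.098
gripper_force: 48.7
```

Request:
{"op": "jog_arm", "data": {
  "motion": [
    [[0, 0, 0, 0, 0], [0, 0, 0, 0, 0], [0, 0, 0, 0, 0], [0, 0, 0, -0.2, 0], [0, 0, 0, -0.5, 0], [0, 0, 0, -0.8, 0], [0, 0, 0, -1, 0], [0, 0, 0, -1, 0]]
  ],
  "grip_force": 60
}}

```text
t: 12.02
ee_pos: [483.8, -91.1, 172.7]
eef_rot: [[1.0, 0.0, 0.003], [0.0, -1.0, -0.0], [0.003, 0.0, -1.0]]
contact_force: [0.5, -0.0, -2.5]
grip_width: 0.094
gripper_force: 58.5
```

Request:
{"op": "jog_arm", "data": {
  "motion": [
    [[0, 0.25, 0, 0, 0], [0, 0.55, 0, 0, 0], [0, 0.8, -0.15, 0, 0], [0, 0.95, -0.4, 0, 0], [0, 1, -0.7, 0, 0]]
  ]
}}

```text
t: 12.65
ee_pos: [582.9, -20.5, 169.8]
eef_rot: [[1.0, -0.0, -0.002], [-0.0, -1.0, -0.0], [-0.002, 0.0, -1.0]]
contact_force: [0.5, 1.2, -1.7]
grip_width: 0.095
gripper_force: 58.5
```

Request:
{"op": "jog_arm", "data": {
  "motion": [
    [[0, 0.15, -0.28, 0, 0], [0, 0.3, -0.56, 0, 0], [0, 0.42, -0.8, 0.1, 0], [0, 0.47, -0.95, 0.3, 0], [0, 0.47, -1, 0.5, 0], [0, 0.47, -1, 0.65, 0], [0, 0.47, -1, 0.7, 0], [0, 0.47, -1, 0.7, 0]]
  ]
}}

```text
t: 13.65
ee_pos: [629.8, 78.2, 101.6]
eef_rot: [[1.0, -0.001, -0.0], [-0.001, -1.0, -0.001], [-0.0, 0.001, -1.0]]
contact_force: [0.3, 0.4, -1.6]
grip_width: 0.096
gripper_force: 58.5
```

Request:
{"op": "jog_arm", "data": {
  "motion": [
    [[0, 0, -0.01, 0.12, 0], [0, 0, -0.01, 0.22, 0], [0, 0, -0.01, 0.27, 0], [0, 0, -0.01, 0.3, 0], [0, 0, -0.01, 0.31, 0], [0, 0, -0.01, 0.315, 0], [0, 0, -0.01, 0.32, 0], [0, 0, -0.01, 0.32, 0]]
  ]
}}

```text
t: 14.65
ee_pos: [629.9, 80.3, 69.9]
eef_rot: [[1.0, 0.001, 0.0], [0.001, -1.0, 0.0], [0.0, 0.0, -1.0]]
contact_force: [-0.5, 0.2, -1.7]
grip_width: 0.091
gripper_force: 58.5
```

Request:
{"op": "jog_arm", "data": {
  "motion": [
    [[0, 0, 0, 0.005, 0], [0, 0, 0, 0.01, 0], [0, 0, 0, 0.015, 0], [0, 0, 0, 0.015, 0]]
  ]
}}

```text
t: 15.15
ee_pos: [630.2, 80.3, 69.3]
eef_rot: [[1.0, 0.001, 0.0], [0.001, -1.0, 0.0], [0.0, -0.0, -1.0]]
contact_force: [-3.0, -0.4, 8.4]
grip_width: 0.097
gripper_force: 59.7
```

Contact. Release, rise, and head to the fly cutter at (473.5, -17.3).

Request:
{"op": "jog_arm", "data": {
  "motion": [
    [[30, 0, 0, 0, 0], [30, 0, 0, 0, 0], [30, 0, 0, 0, 0], [30, 0, 0, 0, 0], [30, 0, 0, -0.2, 0], [30, 0, 0, -0.6, 0], [30, 0, 0, -1, 0], [30, 0, 0, -1, 0]]
  ]
}}

```text
t: 16.15
ee_pos: [632.9, 80.8, 173.5]
eef_rot: [[1.0, 0.0, 0.008], [0.0, -1.0, 0.001], [0.008, -0.001, -1.0]]
contact_force: [-0.3, 0.4, -0.1]
grip_width: 0.355
gripper_force: 0.0
```

Request:
{"op": "jog_arm", "data": {
  "motion": [
    [[30, -0.4, 0.25, 0, 0], [30, -0.8, 0.5, 0, 0]]
  ]
}}

```text
t: 16.4
ee_pos: [548.7, 29.7, 168.3]
eef_rot: [[1.0, 0.001, -0.0], [0.001, -1.0, -0.0], [-0.0, 0.0, -1.0]]
contact_force: [0.2, -0.7, 1.4]
grip_width: 0.354
gripper_force: 0.0
```

Request:
{"op": "jog_arm", "data": {
  "motion": [
    [[30, -0.4, 0.25, 0, 0], [30, -0.76, 0.48, 0, 0], [30, -0.76, 0.48, 0.1, 0], [30, -0.76, 0.48, 0.2, 0], [30, -0.76, 0.48, 0.2, 0]]
  ]
}}

```text
t: 17.02
ee_pos: [474.2, -17.0, 147.4]
eef_rot: [[1.0, 0.002, -0.001], [0.002, -1.0, 0.0], [-0.001, -0.0, -1.0]]
contact_force: [-0.4, -0.0, -0.1]
grip_width: 0.352
gripper_force: 0.0
```

```bash
python3 look.py g3
```

```text
(no output)
```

View pics/g3.png

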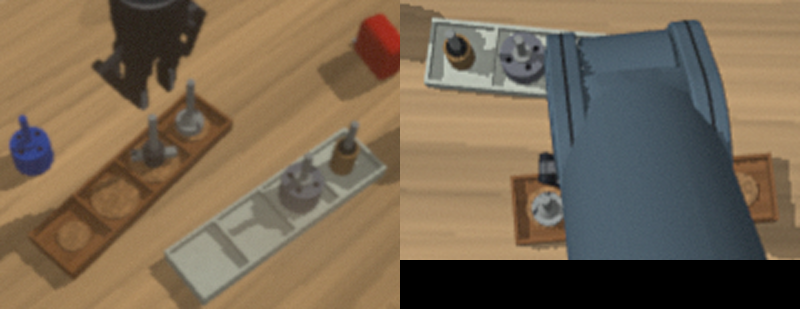

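The drum at (345,158) and the hole saw at (302,187) stand upright in their storage bays. The gripper is over the fly cutter shank at (152,120).

Request:
{"op": "jog_arm", "data": {
  "motion": [
    [[30, 0, 0, 0.25, 0], [30, 0, 0, 0.5, 0], [30, 0, 0, 0.7, 0], [30, 0, 0, 0.75, 0], [30, 0, 0, 0.75, 0], [0, 0, 0, 0.75, 0], [0, 0, 0, 0.75, 0], [0, 0, 0, 0.75, 0]]
  ]
}}

```text
t: 18.12
ee_pos: [474.8, -17.7, 74.2]
eef_rot: [[1.0, 0.001, 0.002], [0.001, -1.0, 0.0], [0.002, -0.0, -1.0]]
contact_force: [-0.6, 1.0, 7.6]
grip_width: 0.097
gripper_force: 58.5
```

Request:
{"op": "jog_arm", "data": {
  "motion": [
    [[0, 0, 0, 0, 0], [0, 0, 0, 0, 0], [0, 0, 0, 0, 0], [0, 0, 0, -0.2, 0], [0, 0, 0, -0.5, 0], [0, 0, 0, -0.8, 0], [0, 0, 0, -1, 0], [0, 0, 0, -1, 0]]
  ]
}}

```text
t: 19.12
ee_pos: [474.9, -17.9, 174.4]
eef_rot: [[1.0, 0.0, 0.003], [0.0, -1.0, -0.0], [0.003, 0.0, -1.0]]
contact_force: [0.5, -0.5, -1.2]
grip_width: 0.094
gripper_force: 58.4
```

Request:
{"op": "jog_arm", "data": {
  "motion": [
    [[0, 0.25, 0, 0, 0], [0, 0.55, 0, 0, 0], [0, 0.8, 0, 0, 0], [0, 1, 0, 0, 0], [0, 1, 0, 0, 0]]
  ]
}}

```text
t: 19.75
ee_pos: [574.1, -17.7, 171.7]
eef_rot: [[1.0, 0.001, -0.001], [0.001, -1.0, 0.0], [-0.001, -0.0, -1.0]]
contact_force: [-0.4, -0.1, -1.8]
grip_width: 0.093
gripper_force: 58.4
```

Request:
{"op": "jog_arm", "data": {
  "motion": [
    [[0, 0.25, -0.14, 0, 0], [0, 0.45, -0.25, 0, 0], [0, 0.52, -0.28, 0.15, 0], [0, 0.52, -0.28, 0.35, 0], [0, 0.52, -0.28, 0.55, 0], [0, 0.52, -0.28, 0.7, 0], [0, 0.52, -0.28, 0.7, 0]]
  ]
}}

```text
t: 20.62
ee_pos: [624.5, 9.9, 101.5]
eef_rot: [[1.0, 0.0, -0.003], [0.0, -1.0, -0.0], [-0.003, 0.0, -1.0]]
contact_force: [0.2, -0.4, -1.0]
grip_width: 0.093
gripper_force: 58.5
```

Request:
{"op": "jog_arm", "data": {
  "motion": [
    [[0, 0, 0, 0.12, 0], [0, 0, 0, 0.2, 0], [0, 0, 0, 0.25, 0], [0, 0, 0, 0.27, 0], [0, 0, 0, 0.28, 0], [0, 0, 0, 0.285, 0], [0, 0, 0, 0.29, 0], [0, 0, 0, 0.29, 0]]
  ]
}}

```text
t: 21.62
ee_pos: [626.0, 10.3, 74.4]
eef_rot: [[1.0, 0.001, 0.0], [0.001, -1.0, -0.0], [0.0, 0.0, -1.0]]
contact_force: [0.7, -0.2, -1.9]
grip_width: 0.097
gripper_force: 58.5
```

Request:
{"op": "jog_arm", "data": {
  "motion": [
    [[0, 0, 0, 0.01, 0], [0, 0, 0, 0.02, 0], [0, 0, 0, 0.025, 0], [0, 0, 0, 0.03, 0], [0, 0, 0, 0.03, 0]]
  ]
}}

```text
t: 22.25
ee_pos: [626.0, 10.2, 71.3]
eef_rot: [[1.0, 0.001, 0.0], [0.001, -1.0, -0.0], [0.0, 0.0, -1.0]]
contact_force: [-0.8, -0.5, -1.2]
grip_width: 0.096
gripper_force: 58.5
```

Request:
{"op": "jog_arm", "data": {
  "motion": [
    [[0, 0, 0, 0.005, 0], [0, 0, 0, 0.01, 0], [0, 0, 0, 0.01, 0], [0, 0, 0, 0.01, 0]]
  ]
}}

```text
t: 22.75
ee_pos: [626.4, 10.3, 71.3]
eef_rot: [[1.0, 0.001, 0.001], [0.001, -1.0, -0.0], [0.001, 0.0, -1.0]]
contact_force: [-2.2, 0.1, 7.1]
grip_width: 0.095
gripper_force: 59.2
```

Request:
{"op": "jog_arm", "data": {
  "motion": [
    [[30, 0, 0, 0, 0], [30, 0, 0, 0, 0], [30, 0, 0, 0, 0], [30, 0, 0, 0, 0], [30, 0, 0, -0.2, 0], [30, 0, 0, -0.6, 0], [30, 0, 0, -1, 0], [30, 0, 0, -1, 0]]
  ]
}}

```text
t: 23.75
ee_pos: [628.9, 10.5, 175.4]
eef_rot: [[1.0, 0.0, 0.008], [0.0, -1.0, 0.001], [0.008, -0.001, -1.0]]
contact_force: [-0.2, 1.3, -1.2]
grip_width: 0.349
gripper_force: 0.0
```

Request:
{"op": "jog_arm", "data": {
  "motion": [
    [[30, -0.4, -0.1, 0, 0], [30, -0.8, -0.2, 0, 0]]
  ]
}}

```text
t: 24.0
ee_pos: [544.7, 30.4, 170.4]
eef_rot: [[1.0, 0.0, -0.0], [0.0, -1.0, 0.0], [-0.0, -0.0, -1.0]]
contact_force: [0.0, 1.1, 0.2]
grip_width: 0.353
gripper_force: 0.0
```

Request:
{"op": "jog_arm", "data": {
  "motion": [
    [[30, -0.4, -0.1, 0, 0], [30, -0.8, -0.19, 0, 0], [30, -0.8, -0.19, 0.1, 0], [30, -0.8, -0.19, 0.2, 0], [30, -0.8, -0.19, 0.2, 0]]
  ]
}}

```text
t: 24.62
ee_pos: [466.3, 48.8, 149.4]
eef_rot: [[1.0, 0.0, -0.001], [0.0, -1.0, -0.0], [-0.001, 0.0, -1.0]]
contact_force: [1.1, -0.3, 0.1]
grip_width: 0.355
gripper_force: 0.0
```

```bash
python3 look.py g4
```

```text
(no output)
```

View pics/g4.png

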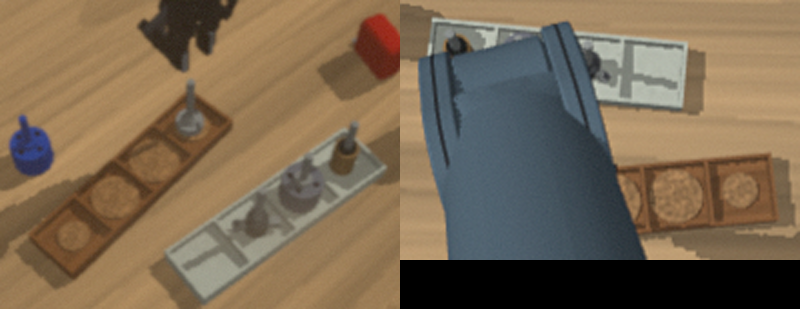

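The fly cutter at (258,220) stands in its bay, and the gripper is over the Forstner shank at (190,85).

Request:
{"op": "jog_arm", "data": {
  "motion": [
    [[30, 0, 0, 0.25, 0], [30, 0, 0, 0.5, 0], [30, 0, 0, 0.7, 0], [30, 0, 0, 0.77, 0], [30, 0, 0, 0.77, 0], [0, 0, 0, 0.77, 0], [0, 0, 0, 0.77, 0], [0, 0, 0, 0.77, 0]]
  ]
}}

```text
t: 25.72
ee_pos: [466.7, 49.3, 74.1]
eef_rot: [[1.0, 0.001, 0.002], [0.001, -1.0, 0.0], [0.002, -0.0, -1.0]]
contact_force: [-1.3, 0.3, 7.6]
grip_width: 0.096
gripper_force: 58.8
```

Request:
{"op": "jog_arm", "data": {
  "motion": [
    [[0, 0, 0, 0, 0], [0, 0, 0, 0, 0], [0, 0, 0, 0, 0], [0, 0, 0, -0.2, 0], [0, 0, 0, -0.5, 0], [0, 0, 0, -0.8, 0], [0, 0, 0, -1, 0], [0, 0, 0, -1, 0]]
  ]
}}

```text
t: 26.72
ee_pos: [466.8, 49.2, 174.4]
eef_rot: [[1.0, 0.0, 0.003], [0.0, -1.0, 0.0], [0.003, -0.0, -1.0]]
contact_force: [0.6, -0.4, -1.1]
grip_width: 0.092
gripper_force: 58.5
```

Request:
{"op": "jog_arm", "data": {
  "motion": [
    [[0, 0.2, 0.2, 0, 0], [0, 0.4, 0.4, 0, 0], [0, 0.6, 0.6, 0, 0], [0, 0.7, 0.8, 0, 0], [0, 0.7, 0.9, 0, 0]]
  ]
}}

```text
t: 27.35
ee_pos: [535.5, -42.0, 171.9]
eef_rot: [[1.0, -0.001, -0.002], [-0.001, -1.0, -0.0], [-0.002, 0.0, -1.0]]
contact_force: [-0.6, -0.3, -2.2]
grip_width: 0.093
gripper_force: 58.4
```

Request:
{"op": "jog_arm", "data": {
  "motion": [
    [[0, 0.25, 0.1, 0, 0], [0, 0.5, 0.15, 0, 0], [0, 0.75, 0.18, 0, 0], [0, 0.85, 0.18, 0.15, 0], [0, 0.85, 0.18, 0.35, 0], [0, 0.85, 0.18, 0.55, 0], [0, 0.85, 0.18, 0.7, 0], [0, 0.85, 0.18, 0.7, 0]]
  ]
}}

```text
t: 28.35
ee_pos: [619.4, -58.6, 101.6]
eef_rot: [[1.0, 0.001, -0.003], [0.001, -1.0, 0.0], [-0.003, -0.0, -1.0]]
contact_force: [0.1, -0.1, -1.0]
grip_width: 0.098
gripper_force: 58.4
```

Request:
{"op": "jog_arm", "data": {
  "motion": [
    [[0, 0, 0, 0.12, 0], [0, 0, 0, 0.2, 0], [0, 0, 0, 0.25, 0], [0, 0, 0, 0.28, 0], [0, 0, 0, 0.29, 0], [0, 0, 0, 0.3, 0], [0, 0, 0, 0.305, 0], [0, 0, 0, 0.305, 0]]
  ]
}}

```text
t: 29.35
ee_pos: [621.1, -58.8, 72.9]
eef_rot: [[1.0, 0.001, 0.0], [0.001, -1.0, -0.0], [0.0, 0.0, -1.0]]
contact_force: [-0.2, -0.0, -0.9]
grip_width: 0.095
gripper_force: 58.4
```

Request:
{"op": "jog_arm", "data": {
  "motion": [
    [[0, 0, 0.01, 0.01, 0], [0, 0, 0.01, 0.015, 0], [0, 0, 0.01, 0.02, 0], [0, 0, 0.01, 0.02, 0]]
  ]
}}

```text
t: 29.85
ee_pos: [621.1, -59.9, 71.2]
eef_rot: [[1.0, 0.001, 0.0], [0.001, -1.0, -0.0], [0.0, 0.0, -1.0]]
contact_force: [-2.1, 0.5, 4.3]
grip_width: 0.095
gripper_force: 58.8
```

Contact. Release, rise, and clear the view.

Request:
{"op": "jog_arm", "data": {
  "motion": [
    [[30, 0, 0, 0, 0], [30, 0, 0, 0, 0], [30, 0, 0, 0, 0], [30, 0, 0, 0, 0], [30, 0, 0, -0.2, 0], [30, 0, 0, -0.6, 0], [30, 0, 0, -1, 0], [30, 0, 0, -1, 0]]
  ]
}}

```text
t: 30.85
ee_pos: [623.9, -59.9, 175.9]
eef_rot: [[1.0, 0.0, 0.008], [0.0, -1.0, -0.0], [0.008, 0.0, -1.0]]
contact_force: [0.0, -0.3, -0.7]
grip_width: 0.352
gripper_force: 0.0
```

Request:
{"op": "jog_arm", "data": {
  "motion": [
    [[30, -0.2, 0.5, 0, 0], [30, -0.4, 1, 0, 0]]
  ]
}}

```text
t: 31.1
ee_pos: [580.5, -160.4, 171.1]
eef_rot: [[1.0, 0.002, 0.0], [0.002, -1.0, -0.0], [0.0, 0.0, -1.0]]
contact_force: [1.0, -1.5, 0.9]
grip_width: 0.35
gripper_force: 0.0
```

Request:
{"op": "jog_arm", "data": {
  "motion": [
    [[30, -0.2, 0.5, 0, 0], [30, -0.4, 1, 0, 0]]
  ]
}}

```text
t: 31.35
ee_pos: [540.1, -261.2, 171.0]
eef_rot: [[1.0, 0.001, -0.0], [0.001, -1.0, 0.0], [-0.0, -0.0, -1.0]]
contact_force: [1.1, -0.7, 0.6]
grip_width: 0.347
gripper_force: 0.0
```

Request:
{"op": "jog_arm", "data": {
  "motion": [
    [[30, -0.2, 0.5, 0, 0], [30, -0.4, 1, 0, 0], [30, -0.4, 1, 0, 0]]
  ]
}}

```text
t: 31.72
ee_pos: [497.4, -365.7, 170.9]
eef_rot: [[1.0, -0.008, -0.002], [-0.008, -1.0, -0.003], [-0.002, 0.003, -1.0]]
contact_force: [0.1, 0.4, -0.7]
grip_width: 0.351
gripper_force: 0.0
```

```bash
python3 look.py end
```

```text
(no output)
```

View pics/end.png

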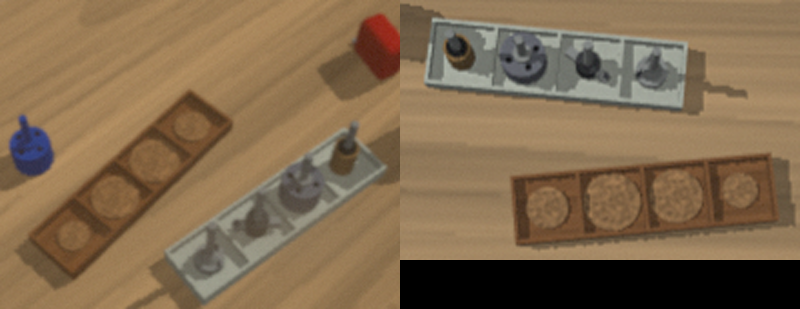

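All four stand upright in mirrored order in the white rack: drum (460,53), hole saw (524,57), fly cutter (588,65) and Forstner (655,70) in the right panel, each near the middle of its bay. Nothing is touching the robot.

```bash
python3 -c "
from plant import arm
print(arm.close_job())"
```

```text
the job is handed in; nothing more can be done
None
```

I moved all four cutters to the white storage rack in reverse order, let go of them and handed the job in at about 32 s; the last picture shows each standing upright near the middle of its bay, and no verdict came back.

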